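# Lock a spring channel anchor into the slotted rail

### The job

Fit the loose anchor into the middle of the free part of the slotted rail: with its long head in line with the slot, lower it in, press it down against its spring, twist it a quarter turn either way and let it rise, so that the grooves in its head catch the edges of the slot. Leave it locked and upright with its handle square across the rail, like the anchor that is already fitted. Do not disturb the slide box, the petri dish or the marker that lie nearby.

Things in the scene. Friction and masses are not known exactly. Their poses are not given: they have to be found in the camera images.
- anchor_grip (a point): Centre of the loose anchor's black handle block, 62 (x) x 22 (y) x 32 mm. The anchor (0.14 to 0.28 kg) stands upright at first, 110 mm high; below the handle come a steel neck 14 mm thick, a head in line with the handle (see anchor_head), and a sprung foot whose underside is 94 mm below this point at rest. x along handle and head, z up; a half turn gives the same part.
- anchor_head (a point): On the loose anchor's axis, level with its groove floors, 58 mm below the handle's centre. The steel head is 56 (x) x 26 (y) mm, from 5.5 mm above to 8 mm below here. Its grooves run along y, from 13 to 23 mm off the middle in x, 5.5 mm deep, open above. The foot plate beneath, 46 x 22 mm, springs up into it by up to 18 mm: 5 N to start, 11 N at the full 18 mm.
- bay (a point): Middle of the free part of the rail, on the slot's centre line, level with the rail's top. x along the slot, away from the fitted anchor; y across; z up. Heights of the loose anchor's handle centre above here: 49 mm when its foot just meets the channel floor; under 40.5 mm (say 36) for the head to turn freely; 31 mm with the foot fully squeezed; 46 mm when locked.
- rail: Fixed aluminium channel, 260 (x) x 78 x 50 mm, capped at both ends; origin under its centre, 30 mm from the bay towards the fitted anchor. Slot 32 mm wide; its lips are 5 mm thick and their edges (3 mm thick) turn down to 12 mm below the rail's top. Inside, 68 mm wide, floor 45 mm below the top. The lip edges rest on the groove floors of a locked anchor.
- fitted_anchor: An anchor of the same kind that is already locked in the rail, fixed, 109 to 121 mm from the bay; origin 94 mm below its handle's centre; x along its handle, which is square across the rail.
- slide_pack: Small closed cardboard box of glass slides, 52 x 78 x 24 mm, loose bystander; origin at the centre of its underside.
- petri_dish: Flat round clear dish, 62 mm across, 16 mm high, loose bystander; origin at the centre of its underside.
- loose_marker: Marker pen lying on the worktop, 127 mm long (y), 12 mm thick, loose bystander; origin at the centre of its underside.
There are look-alikes about, which are no part of the job. What is shaped like the part that bears anchor_grip but yellow is not meant.

How it is judged:
At the end, for the whole second after the job is handed in: The loose anchor stays locked in the rail: handle centre within 35 mm along and 6 mm across the rail of the middle of the free part, 43.5 to 48.5 mm above the rail top (lip edges in the grooves); handle within 0.24 rad of square across the rail, upright within 0.1 rad (x of anchor_grip in the frame of bay between -0.035 and 0.035 m and y of anchor_grip in the frame of bay between -0.006 and 0.006 m and z of anchor_grip in the frame of bay between 0.0435 and 0.0485 m and angle between the x axis of anchor_grip and the y axis of bay, either way round below 0.24 rad and angle between anchor_grip's own z axis and vertical below 0.1 rad); the robot touches nothing.
It fails at once if the slide box is moved more than 30 mm (distance of slide_pack from where it was at the start of the episode above 0.03 m).
It fails at once if the petri dish is moved more than 30 mm (distance of petri_dish from where it was at the start of the episode above 0.03 m).
It fails at once if the marker is moved more than 30 mm (distance of loose_marker from where it was at the start of the episode above 0.03 m).
It also fails if it takes over 43 s, if anything falls off the work surface, if the arm or the gripper's body presses on something with over 40 N, if the wrist force passes 120 N, or if a joint passes its speed limit or range.

### The arm

A 6-joint arm with a two-finger parallel gripper is mounted at the origin on a cart in front of the work surface, level with it; the furniture and walls round the work are solid. World frame = base frame: x ahead of the robot, y to its left, z up, the work surface at z = 0. Lengths are in m, angles in rad, forces in N, time in s.
With the tool pointing down it reaches from about 0.275 to 0.75 m from the base axis. Payload 10.2 kg.
Tool frame: the origin (TCP) lies between the finger pads; the fingertips stand 25 mm ahead of it and the grasp point (between the pads) lies 6 mm ahead of it; z points along the fingers, y is the line along which they close (so a half turn about z gives the same grasp; the last joint's range is limited). The gripper opens to 88 mm and grips with 3 to 60 N. Pads are 18 mm wide; open, the fingers measure 123 mm over their backs; the gripper's body (75 mm by 187 mm) begins 45 mm behind the grasp point.
Start: joints at [-1.416, 0.313, 1.498, -0, 1.331, -0.223], TCP at [0.194, -0.488, 0.264] pointing down, gripper open.
Joint ranges: [-2.94, 2.94], [-0.97, 2.17], [0.19, 2.56], [-1.23, 4.37], [0.02, 3.11], [-2.88, 2.88]. Speed limits (rad/s): [2.39, 2.39, 3.01, 3.14, 3.14, 3.14].

### API

Orientations are given as a rotation vector (axis times angle).
In Python, from cell import * gives the robot as it stands.
- The arm moves only by the shell command python3 -m pendant 'ROWS' [FORCE]. ROWS is a JSON object of lists of equal length, an entry for each row: "hand": the closure, from 0 (fully open) to 1 (shut); "travel": the shift along the tool's x, y, z normalised to -1 to 1, where 1 is 0.02 m, a list of three; "yaw": the turn about the tool's z normalised to -1 to 1, where 1 is 5 degrees. In form: {"hand": [hand, ...], "travel": [[tx, ty, tz], ...], "yaw": [yaw, ...]}. A call has 1 to 12 rows; each row shifts and turns the commanded pose from where the row before left it, along the tool's axes as they then stand; what a row does not reach is not made up. A row lasts 1/10 s, in which the tool goes at most 50 mm and 8.59 degrees, less where a joint would pass 70% of its speed; a pose out of reach is approached as far as the arm can. A call with a number of a shift or a turn outside -1 to 1 is refused whole. A call with a gripper value outside its range is refused whole. The fingers move at their own pace and stop on an object; FORCE is the grip in N (left out, the last holds). Time passes only in rows, so rows that do not move let the fingers close. It gives the time, the measured TCP pose, the force, the opening and the grip force at its end, in the units of the state.
- sense(): the state, without advancing time (a new reading comes with each control period).
- grab_frame(name): name is "side" or "top"; returns (picture, depth): 400x640x3 uint8, blue, green, red; 400x640 float32, m along the optical axis (not along the pixel's ray), 0 where there is no reading.
- calibration(name): a dict with "mtx" (3x3 intrinsics, pixels), "R" (3x3) and "t" (3): a world point X has camera coordinates R X + t. Camera axes: x right, y down, z forward; pixel columns grow to the right and rows downward; lengths in m; the calibration is good to about 2 mm. A picture is of the moment at which its call begins. calibration takes no time and is no camera call.
- finish_job(): hands the job in; it is judged then, once.
The state is a dict: "t": time; "joint_positions": joint angles; "dq": joint speeds; "effort": joint torques, N m; "tool_pos": TCP position; "tcp_rot": TCP orientation; "contact_force": force on the tool from outside, world axes, zero at the start; "wrist_torque": the same for the moment, N m; "finger_gap": finger opening in m; "gripper_force": force on a finger pad.
Only numpy, scipy, OpenCV 4.12 (cv2) and the standard library are available. Lean on these libraries where they do the work, as an engineer would, in place of code of your own. Each camera call takes 0.05 s, during which the arm holds its last target. There are 200 camera calls.

## Working session

There is one attempt and no reset: what is moved stays moved. The work goes in short steps, Python scripts to look and compute and a shell command to move; the robot and the scene stay as the last step left them, time stands still between calls to the robot, and variables do not carry over. Pictures are saved under pics/ and viewed, at most 10 in all, crops included, and the job is handed in when it is done.

```bash
mkdir -p pics; python3 - <<'E'
from cell import *
import cv2,numpy as np
for n in("top","side"):
    p,d=grab_frame(n); cv2.imwrite(f"pics/{n}0.png",p); np.save(f"pics/{n}0.npy",d)
    c=calibration(n); print(n,c["mtx"].tolist(),(-c["R"].T@c["t"]).round(3),c["R"].round(3).tolist())
s=sense();print(s)
E
```

```text
top [[453.3924839906086, 0.0, 319.6050111100397], [0.0, 453.3924839906086, 190.07993878916787], [0.0, 0.0, 1.0]] [ 0.347 -0.034  1.416] [[0.021, -1.0, 0.012], [-0.991, -0.023, -0.128], [0.129, -0.009, -0.992]]
side [[508.1373616879313, 0.0, 320.0705027308734], [0.0, 508.1373616879313, 205.9171417432819], [0.0, 0.0, 1.0]] [0.521 1.001 1.045] [[-1.0, 0.008, 0.001], [0.005, 0.69, -0.724], [-0.006, -0.724, -0.69]]
{'t': 0.1, 'joint_positions': array([-1.41636918e+00,  3.13399363e-01,  1.49833973e+00, -6.99579983e-06,
        1.33098880e+00, -2.23420448e-01]), 'dq': array([-0.00116262, -0.00037655, -0.00184599,  0.00168261,  0.00038639,
       -0.00045264]), 'effort': array([ 2.60417699e-03, -4.02810681e+01, -2.52646816e+01,  6.94598327e-02,
        3.41896852e-02, -6.62388902e-05]), 'tool_pos': array([ 0.19363176, -0.48779029,  0.26322361]), 'tcp_rot': array([-3.08457893e+00, -5.89786682e-01, -5.08184692e-05]), 'contact_force': array([ 0.17403441, -0.01733636, -0.56329935]), 'wrist_torque': array([-0.00910048,  0.01329186, -0.03623478]), 'gripper_force': 0.0, 'finger_gap': 0.08796810335045184}
```

View pics/top0.png

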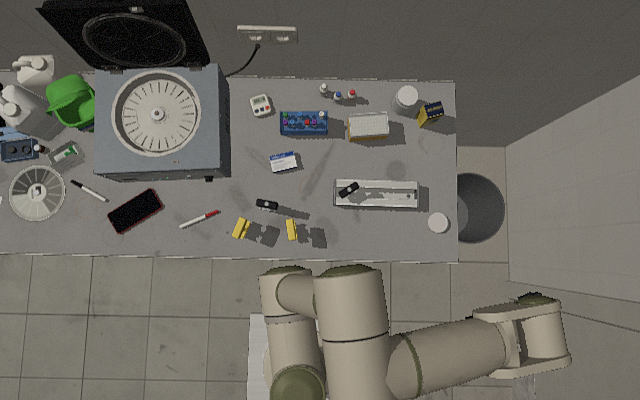

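View pics/side0.png

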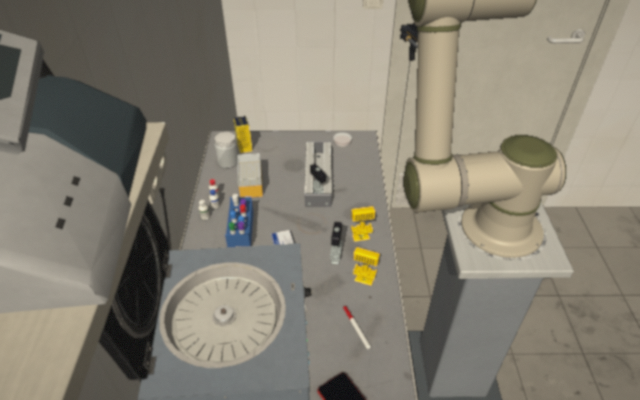

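The top view shows the rail at (333–419, 180–208) with the fitted anchor at (348,190). A black-handled anchor stands at (267,204), and there are two yellow ones at (241,228) and (291,229). The black one at (267,204) fits the description; the yellow ones are excluded. I'll confirm this with an enlarged crop.

```bash
cat > h.py <<'E'
from cell import *
import cv2,numpy as np
def cloud(n,d):
    c=calibration(n);K=c["mtx"];v,u=np.mgrid[:400,:640]
    P=np.stack([(u-K[0,2])/K[0,0]*d,(v-K[1,2])/K[1,1]*d,d],-1)
    return (P-c["t"])@c["R"]
def px(n,X):
    c=calibration(n);q=c["mtx"]@(c["R"]@np.array(X)+c["t"]);return q[:2]/q[2]
E
python3 - <<'E'
from h import *
p=cv2.imread("pics/top0.png")
a=cv2.resize(p[150:250,225:315],None,fx=5,fy=5,interpolation=cv2.INTER_CUBIC)
b=cv2.resize(p[165:220,325:425],None,fx=5,fy=5,interpolation=cv2.INTER_CUBIC)
o=np.zeros((600,800,3),np.uint8)
a=cv2.resize(p[185:245,225:335],None,fx=5,fy=5,interpolation=cv2.INTER_CUBIC)
o[:300,:550]=a;o[310:585,:500]=b;cv2.imwrite("pics/c1.png",o)
s=cv2.imread("pics/side0.png");cv2.imwrite("pics/c2.png",cv2.resize(s[125:295,270:400],None,fx=3.5,fy=3.5,interpolation=cv2.INTER_CUBIC))
for n in("top","side"):
    W=cloud(n,np.load(f"pics/{n}0.npy"));np.save(f"pics/{n}W.npy",W)
W=np.load("pics/topW.npy");img=p.astype(int);dark=img.max(2)<75
def rect(m,nm):
    P=W[m];c,s,a=cv2.minAreaRect((P[:,:2]*1000).astype(np.float32));print(nm,m.sum(),np.round(c,1),np.round(s,1),round(a,1),"z med",np.median(P[:,2]).round(4),"mean",P.mean(0).round(4))
v,u=np.mgrid[:400,:640]
def box(a,b,c,d):return (u>a)&(u<b)&(v>c)&(v<d)
Z=W[...,2]
rect(box(245,295,190,218)&(Z>.085)&(Z<.13),"loose top")
rect(box(325,375,165,215)&(Z>.085)&(Z<.13),"fitted top")
rect(box(325,425,165,220)&(Z>.043)&(Z<.057),"rail top")
for q in [(300,200),(400,215),(438,223),(283,161)]:print(q,W[q[1],q[0]].round(3))
E
```

```text
loose top 173 [473.1 108.4] [61.9 22.8] 81.4 z med 0.1082 mean [0.4723 0.1075 0.108 ]
fitted top 172 [ 520.  -129.7] [22.8 62.2] 33.8 z med 0.1108 mean [ 0.5186 -0.1289  0.1094]
rail top 1278 [ 519.1 -217.5] [257.7  78.8] 89.4 z med 0.0494 mean [ 0.5177 -0.2211  0.0494]
(300, 200) [0.498 0.014 0.002]
(400, 215) [ 0.458 -0.3   -0.002]
(438, 223) [ 0.434 -0.415  0.016]
(283, 161) [0.616 0.07  0.024]
```

View pics/c1.png

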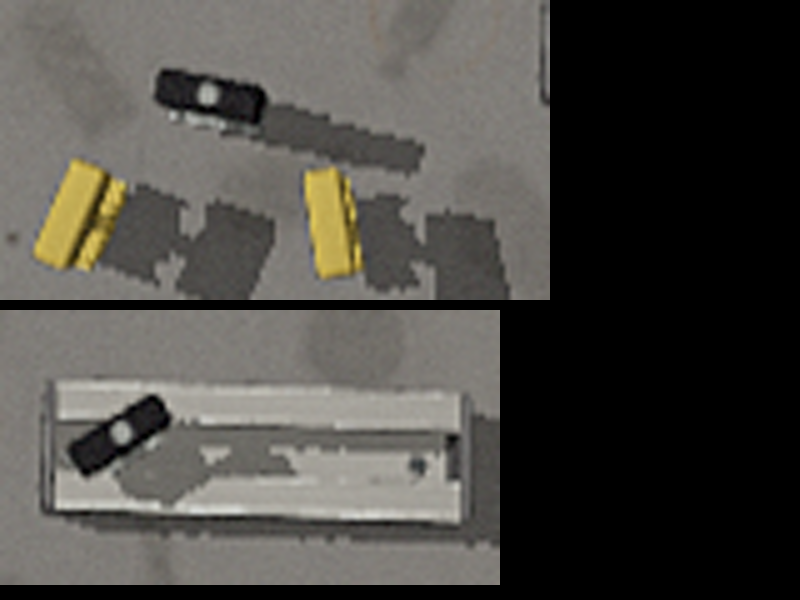

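View pics/c2.png

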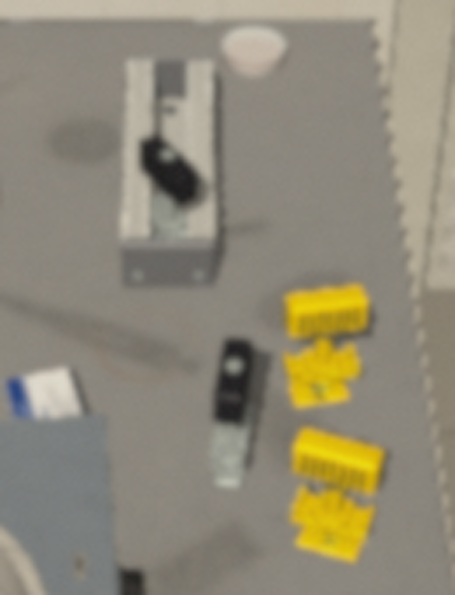

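The crop confirms it. The black anchor at top pixel (267,204) stands upright with its steel head in line, measures 62×22.8 mm and has its top at z≈0.108. The yellow ones are look-alikes. The rail reads 258×79 mm with its top at 0.049. One more refinement: slot line, side-camera cross-check and move deltas.

```bash
python3 - <<'E'
from h import *
for n in("top","side"):
    W=np.load(f"pics/{n}W.npy").reshape(-1,3);x,y,z=W.T
    m=(x>.44)&(x<.6)&(y<-.05)&(y>-.4)&(z>.044)&(z<.056);P=W[m]
    r=cv2.minAreaRect((P[:,:2]*1000).astype(np.float32));print(n,"rail",[np.round(q,1) for q in r],np.median(P[:,2]).round(4))
    Q=P[(P[:,1]<-.2)&(P[:,1]>-.33)]
    for lo,hi in((-.23,-.2),(-.26,-.23),(-.29,-.26),(-.32,-.29)):
        X=np.sort(Q[(Q[:,1]>lo)&(Q[:,1]<hi),0]);
        if len(X)<5: continue
        g=np.diff(X);i=g.argmax();print(" slot",X[i].round(4),X[i+1].round(4),"outer",X[0].round(4),X[-1].round(4))
    for nm,(cx,cy) in dict(loose=(.473,.108),fit=(.52,-.13)).items():
        P=W[(abs(x-cx)<.045)&(abs(y-cy)<.045)&(z>.098)&(z<.125)]
        r=cv2.minAreaRect((P[:,:2]*1000).astype(np.float32));print(n,nm,[np.round(q,1) for q in r],np.median(P[:,2]).round(4))
E
```

```text
top rail [array([ 519.1, -217.5]), array([257.7,  78.8]), np.float64(89.4)] 0.0494
 slot 0.5014 0.5349 outer 0.4798 0.5565
 slot 0.502 0.5346 outer 0.4799 0.5576
 slot 0.5026 0.5351 outer 0.4804 0.5577
 slot 0.5002 0.5336 outer 0.4786 0.5555
top loose [array([473.2, 108.5]), array([61.7, 22.7]), np.float64(80.7)] 0.1084
top fit [array([ 520. , -129.9]), array([22.3, 62. ]), np.float64(34.9)] 0.1111
side rail [array([ 516.4, -217.9]), array([266. ,  77.8]), np.float64(89.4)] 0.052
 slot 0.4989 0.5419 outer 0.4799 0.5543
 slot 0.4985 0.5327 outer 0.4796 0.5547
 slot 0.4981 0.5327 outer 0.4786 0.5548
 slot 0.4978 0.5328 outer 0.4779 0.5521
side loose [array([471.2, 109.1]), array([65.3, 22.9]), np.float64(81.5)] 0.111
side fit [array([ 517.3, -128. ]), array([25.4, 65.2]), np.float64(31.0)] 0.112
```

```bash
python3 -m pendant '{"hand":[0,0,0,0,0,0,0,0,0,0,0,0],"travel":[[1,-0.94,0],[1,-0.94,0],[1,-0.94,0],[1,-0.94,0],[1,-0.94,0],[1,-0.94,0],[1,-0.94,0],[1,-0.94,0],[1,-0.94,0],[1,-0.94,0],[1,-0.94,0],[1,-0.94,0]],"yaw":[0,0,0,0,0,0,0,0,0,0,0,0]}' 30
python3 -m pendant '{"hand":[0,0,0,0,0,0,0,0,0,0,0,0],"travel":[[1,-0.94,0],[1,-0.94,0],[1,-0.94,0],[1,-0.94,0],[1,-0.94,0],[1,-0.94,0],[1,-0.94,0],[1,-0.94,0],[1,-0.94,0],[1,-0.94,0],[1,-0.94,0],[1,-0.94,0]],"yaw":[0,0,0,0,0,0,0,0,0,0,0,0]}'
python3 -m pendant '{"hand":[0.3,0.3,0.3,0.3,0.3,0.3,0.3,0.3,0.3,0.3,0.3,0.3],"travel":[[0,0,0.4],[0,0,0.4],[0,0,0.4],[0,0,0.4],[0,0,0.4],[0,0,0.4],[0,0,0.4],[0,0,0.4],[0,0,0.4],[0,0,0.4],[0,0,0.4],[0,0,0.4]],"yaw":[-1,-1,-1,-1,-1,-1,-1,-1,-1,-1,-1,-1]}'
cat >> h.py <<'E'
from scipy.spatial.transform import Rotation as Ro
def rel(X,yang):
    s=sense();R=Ro.from_rotvec(s["tcp_rot"]).as_matrix();p=s["tool_pos"]
    a=np.degrees(np.arctan2(R[1,1],R[0,1]));e=(yang-a+90)%180-90
    print("t",s["t"],"pos",p.round(4),"yang",a.round(2),"rows(travel units)",(R.T@(np.array(X)-p)/.02).round(3),"yaw units",round(-e/5,3),"tilt",np.degrees(np.arccos(-R[2,2])).round(2),"F",s["contact_force"].round(1),"T",s["wrist_torque"].round(2),"gap",s["finger_gap"].round(4),"j",s["joint_positions"].round(2)[[0,5]])
E
python3 -c "
from h import *
rel([.4725,.1085,.1],-8.8)"
```

```text
t: 1.3
tool_pos: [0.3337, -0.1886, 0.2636]
tcp_rot: [-3.085, -0.59, 0.0]
contact_force: [0.4, -0.2, -0.0]
finger_gap: 0.088
gripper_force: 0.0
t: 2.5
tool_pos: [0.4736, 0.1096, 0.2635]
tcp_rot: [-3.086, -0.59, 0.001]
contact_force: [0.3, 0.5, 0.1]
finger_gap: 0.0881
gripper_force: 0.0
t: 3.7
tool_pos: [0.4732, 0.1085, 0.1671]
tcp_rot: [-2.373, -2.058, 0.001]
contact_force: [1.0, -0.1, -0.4]
finger_gap: 0.0621
gripper_force: 0.0Traceback (most recent call last):
  File "<string>", line 3, in <module>
    rel([.4725,.1085,.1],-8.8)
    ~~~^^^^^^^^^^^^^^^^^^^^^^^
  File "h.py", line 13, in rel
    print("t",s["t"],"pos",p.round(4),"yang",a.round(2),"rows(travel units)",(R.T@(np.array(X)-p)/.02).round(3),"yaw units",round(-e/5,3),"tilt",np.degrees(np.arccos(-R[2,2])).round(2),"F",s["contact_force"].round(1),"T",s["wrist_torque"].round(2),"gap",s["finger_gap"].round(4),"j",s["joint_positions"].round(2)[[0,5]])
                                                                                                                                                                                                                                                              ^^^^^^^^^^^^^^^^^^^^^
AttributeError: 'float' object has no attribute 'round'
```

```bash
sed -i 's/s\["finger_gap"\].round(4)/round(float(s["finger_gap"]),4)/' h.py
python3 -m pendant '{"hand":[0.3,0.3,0.3,0.3,0.3,0.3,1,1,1,1,1],"travel":[[0,0,0.67],[0,0,0.67],[0,0,0.67],[0,0,0.67],[0,0,0.67],[0,0,0],[0,0,0],[0,0,0],[0,0,0],[0,0,0],[0,0,0]],"yaw":[0.14,0,0,0,0,0,0,0,0,0,0]}' 50
python3 -m pendant '{"hand":[1,1,1,1,1,1,1,1,1],"travel":[[0,0,-0.5],[0,0,-1],[0,0,-1],[0,0,-1],[0,0,-1],[0,0,-1],[0,0,-1],[0,0,-1],[0,0,-0.5]],"yaw":[0,0,0,0,0,0,0,0,0]}'
python3 -c "
from h import *
rel([.5178,-.2475,.26],-.6)"
```

```text
t: 4.8
tool_pos: [0.4734, 0.1085, 0.1009]
tcp_rot: [2.39, 2.039, 0.0]
contact_force: [1.0, 0.3, -0.2]
finger_gap: 0.0236
gripper_force: 0.0
t: 5.7
tool_pos: [0.4735, 0.1085, 0.2627]
tcp_rot: [2.389, 2.038, 0.003]
contact_force: [-0.3, 0.3, -2.9]
finger_gap: 0.0216
gripper_force: 49.8
t 5.7 pos [0.4735 0.1085 0.2627] yang -9.05 rows(travel units) [-17.228   4.989   0.139] yaw units -1.69 tilt 0.12 F [-0.3  0.3 -2.9] T [-0.06 -0.07  0.04] gap 0.0216 j [-0.02  0.14]
```

```bash

python3 -m pendant '{"hand":[1,1,1,1,1,1,1,1,1,1,1,1],"travel":[[-0.96,0.28,0],[-0.96,0.28,0],[-0.96,0.28,0],[-0.96,0.28,0],[-0.96,0.28,0],[-0.96,0.28,0],[-0.96,0.28,0],[-0.96,0.28,0],[-0.96,0.28,0],[-0.96,0.28,0],[-0.96,0.28,0],[-0.96,0.28,0]],"yaw":[0,0,0,0,0,0,0,0,0,0,0,0]}'
python3 -m pendant '{"hand":[1,1,1,1,1,1,1,1,1,1],"travel":[[-0.96,0.28,0],[-0.96,0.28,0],[-0.96,0.28,0],[-0.96,0.28,0],[-0.96,0.28,0],[-0.96,0.28,0],[0,0,0],[0,0,0],[0,0,0.7],[0,0,0.7]],"yaw":[0,0,0,0,0,0,-0.85,-0.85,0,0]}'
python3 - <<'E'
from h import *
rel([.5178,-.2475,.151],-.6)
o=np.zeros((600,800,3),np.uint8)
p,d=grab_frame("side");cv2.imwrite("pics/s1.png",p);W=cloud("side",d);np.save("pics/s1W.npy",W)
cv2.imwrite("pics/s1c.png",cv2.resize(p[60:240,230:410],(600,600),interpolation=cv2.INTER_CUBIC))
v,u=np.mgrid[:400,:640]
P=W.reshape(-1,3);x,y,z=P.T
m=(abs(x-.518)<.08)&(abs(y+.2475)<.06)&(z>.09)&(z<.3)
for lo in np.arange(.1,.3,.01):
    k=m&(z>=lo)&(z<lo+.01)
    if k.sum()>3:print(round(lo,3),k.sum(),"x",np.percentile(x[k],[2,98]).round(4),"y",np.percentile(y[k],[2,98]).round(4))
E
```

```text
t: 6.9
tool_pos: [0.5032, -0.1304, 0.2605]
tcp_rot: [-2.389, -2.039, 0.001]
contact_force: [-0.0, 0.1, -1.8]
finger_gap: 0.0216
gripper_force: 49.8
t: 7.9
tool_pos: [0.5186, -0.2493, 0.2324]
tcp_rot: [2.232, 2.21, 0.0]
contact_force: [1.2, -0.4, -2.4]
finger_gap: 0.0216
gripper_force: 49.8
t 7.9 pos [ 0.5186 -0.2493  0.2324] yang -0.56 rows(travel units) [ 0.093 -0.042  4.069] yaw units 0.009 tilt 0.02 F [ 1.2 -0.4 -2.4] T [-0.02 -0.06 -0.02] gap 0.0216 j [-0.65 -0.64]
0.13 36 x [0.5049 0.5259] y [-0.2555 -0.2247]
0.14 15 x [0.5079 0.5259] y [-0.25   -0.2243]
0.16 27 x [0.5052 0.5258] y [-0.2752 -0.2199]
0.17 70 x [0.5017 0.5257] y [-0.2774 -0.2194]
0.18 14 x [0.508  0.5198] y [-0.2498 -0.2399]
0.19 10 x [0.5085 0.5197] y [-0.2494 -0.2403]
0.21 34 x [0.4908 0.537 ] y [-0.2462 -0.2156]
0.22 54 x [0.491  0.5396] y [-0.2465 -0.2167]
0.23 65 x [0.4889 0.5389] y [-0.274  -0.2161]
0.24 115 x [0.491  0.5388] y [-0.2745 -0.2182]
0.25 49 x [0.4883 0.5422] y [-0.2617 -0.2376]
0.26 11 x [0.4861 0.5416] y [-0.2451 -0.2372]
0.27 9 x [0.4891 0.5971] y [-0.2355 -0.2152]
0.28 137 x [0.441  0.5943] y [-0.2321 -0.2138]
0.29 158 x [0.4542 0.5962] y [-0.2411 -0.2139]
```

View pics/s1c.png

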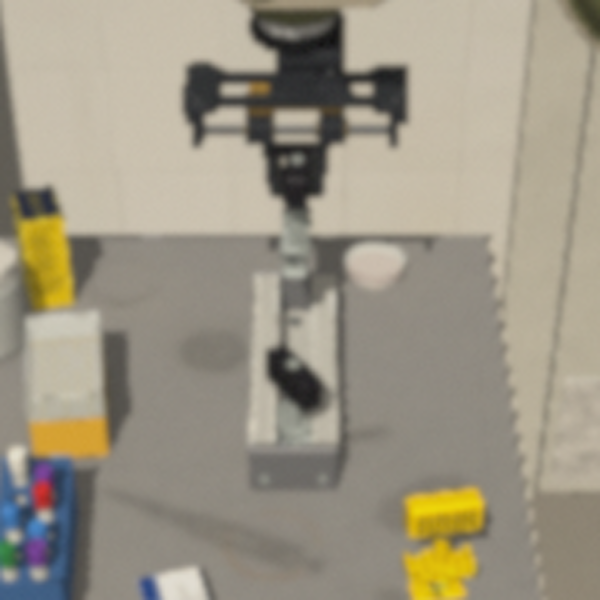

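The picture shows the anchor held upright over the free part of the slot at about (295,230), head in line. The measured head centre x (side camera, 0.5145) is within 1 mm of the slot centre (0.5155). I'll lower it slowly.

```bash

python3 -m pendant '{"hand":[1,1,1,1,1,1,1],"travel":[[0.09,0,0.9],[0,0,0.9],[0,0,0.9],[0,0,0.9],[0,0,0.3],[0,0,0.3],[0,0,0.2]],"yaw":[0,0,0,0,0,0,0]}'
python3 -m pendant '{"hand":[1,1,1,1,1,1],"travel":[[0,0,0.3],[0,0,0.3],[0,0,0.3],[0,0,0.3],[0,0,0.3],[0,0,0]],"yaw":[0,0,0,0,0,0]}'
python3 -c "
from h import *
rel([.5183,-.2475,.092],-.6)"
```

```text
t: 8.65
tool_pos: [0.5188, -0.2472, 0.145]
tcp_rot: [2.232, 2.21, 0.0]
contact_force: [0.0, -0.7, -2.7]
finger_gap: 0.0216
gripper_force: 49.8
t: 9.25
tool_pos: [0.5182, -0.2467, 0.1138]
tcp_rot: [-2.231, -2.21, 0.0]
contact_force: [-0.0, -0.7, -2.8]
finger_gap: 0.0217
gripper_force: 49.8
t 9.25 pos [ 0.5182 -0.2467  0.1138] yang -0.56 rows(travel units) [-0.041  0.006  1.089] yaw units 0.009 tilt 0.09 F [-0.  -0.7 -2.8] T [ 0.01 -0.04  0.07] gap 0.0217 j [-0.65 -0.64]
```

```bash

python3 -m pendant '{"hand":[1,1,1,1,1,1,1],"travel":[[0,0,0.2],[0,0,0.2],[0,0,0.2],[0,0,0.2],[0,0,0.2],[0,0,0.12],[0,0,0]],"yaw":[0,0,0,0,0,0,0]}'
python3 -c "
from h import *
rel([.5183,-.2475,.092],-90.6)"
```

```text
t: 9.95
tool_pos: [0.519, -0.2471, 0.0929]
tcp_rot: [2.231, 2.21, 0.001]
contact_force: [-1.1, -0.5, 7.4]
finger_gap: 0.0215
gripper_force: 49.7
t 9.95 pos [ 0.519  -0.2471  0.0929] yang -0.55 rows(travel units) [-0.02  -0.034  0.045] yaw units -17.991 tilt 0.09 F [-1.1 -0.5  7.4] T [0.19 0.19 0.04] gap 0.0215 j [-0.65 -0.64]
```

```bash

python3 -m pendant '{"hand":[1,1,1,1,1,1,1,1,1],"travel":[[0,0,0],[0,0,0],[0,0,0],[0,0,0],[0,0,0],[0,0,0],[0,0,0],[0,0,0],[0,0,0]],"yaw":[1,1,1,1,1,1,1,1,1]}'
python3 -c "
from h import *
rel([.5183,-.2475,.092],-90.6)"
```

```text
t: 10.85
tool_pos: [0.5191, -0.2475, 0.0933]
tcp_rot: [2.908, 1.182, 0.002]
contact_force: [-0.5, -0.6, 6.8]
finger_gap: 0.0218
gripper_force: 49.7
t 10.85 pos [ 0.5191 -0.2475  0.0933] yang -45.75 rows(travel units) [-0.029 -0.027  0.066] yaw units 8.97 tilt 0.15 F [-0.5 -0.6  6.8] T [-0.01  0.2   0.09] gap 0.0218 j [-0.65  0.15]
```

Turning freely: the torque is small.

```bash

python3 -m pendant '{"hand":[1,1,1,1,1,1,1,1,1,1],"travel":[[0,0,0],[0,0,0],[0,0,0],[0,0,0],[0,0,0],[0,0,0],[0,0,0],[0,0,0],[0,0,0],[0,0,0]],"yaw":[1,1,1,1,1,1,1,1,1,0]}'
python3 -m pendant '{"hand":[1,1,1,1,1,1,1],"travel":[[0,0,-0.1],[0,0,-0.1],[0,0,-0.1],[0,0,-0.1],[0,0,-0.07],[0,0,0],[0,0,0]],"yaw":[0,0,0,0,0,0,0]}'
python3 -c "
from h import *
rel([.5183,-.2475,.102],-90.6)"
```

```text
t: 11.85
tool_pos: [0.5191, -0.2474, 0.0933]
tcp_rot: [3.14, -0.019, 0.003]
contact_force: [-0.3, 0.1, 7.7]
finger_gap: 0.0215
gripper_force: 49.7
t: 12.55
tool_pos: [0.5189, -0.2472, 0.102]
tcp_rot: [3.141, -0.015, 0.002]
contact_force: [0.8, -0.9, 4.1]
finger_gap: 0.0215
gripper_force: 49.8
t 12.55 pos [ 0.5189 -0.2472  0.102 ] yang -90.56 rows(travel units) [-0.028  0.017 -0.002] yaw units 0.009 tilt 0.08 F [ 0.8 -0.9  4.1] T [-0.16 -0.28 -0.09] gap 0.0215 j [-0.65  0.93]
```

```bash

python3 -m pendant '{"hand":[1,1,1,1],"travel":[[0,0,-0.05],[0,0,-0.05],[0,0,0],[0,0,0]],"yaw":[0,0,0,0]}'
python3 -c "
from h import *
rel([.5183,-.2475,.102],-90.6)"
```

```text
t: 12.95
tool_pos: [0.5187, -0.2471, 0.1033]
tcp_rot: [3.141, -0.015, 0.001]
contact_force: [4.1, -3.6, -2.7]
finger_gap: 0.0214
gripper_force: 49.8
t 12.95 pos [ 0.5187 -0.2471  0.1033] yang -90.56 rows(travel units) [-0.019  0.021  0.063] yaw units 0.008 tilt 0.03 F [ 4.1 -3.6 -2.7] T [-0.46 -0.75 -0.09] gap 0.0214 j [-0.65  0.93]
```

The upward pull is resisted, so the lips are in the grooves. Release, retreat and look.

```bash

python3 -m pendant '{"hand":[0.5,0.5,0.5,0.5,0.4,0.4,0.4,0.4,0.4,0.4,0.4,0.4],"travel":[[0,0,0],[0,0,0],[0,0,0],[0,0,0],[0,0,-0.5],[0,0,-1],[0,0,-1],[0,0,-1],[0,0,-1],[0,0,-1],[0,0,-1],[0,0,-1]],"yaw":[0,0,0,0,0,0,0,0,0,0,0,0]}'
python3 -m pendant '{"hand":[0.4,0.4,0.4,0.4,0.4,0.4,0.4,0.4,0.4,0.4],"travel":[[0,-1,0],[0,-1,0],[0,-1,0],[0,-1,0],[0,-1,0],[0,-1,0],[0,-1,0],[0,-1,0],[0,-1,0],[0,0,0]],"yaw":[0,0,0,0,0,0,0,0,0,0]}'
python3 - <<'E'
from h import *
rel([.5183,-.2475,.102],-90.6)
o=np.zeros((600,800,3),np.uint8)
for i,n in enumerate(("top","side")):
    p,d=grab_frame(n);W=cloud(n,d).reshape(-1,3);x,y,z=W.T
    P=W[(abs(x-.518)<.045)&(abs(y+.2475)<.045)&(z>.098)&(z<.125)]
    if len(P)>5:
        r=cv2.minAreaRect((P[:,:2]*1000).astype(np.float32));A=np.c_[P[:,:2],np.ones(len(P))]
        print(n,len(P),[np.round(q,1) for q in r],np.median(P[:,2]).round(4))
    c=p[150:250,320:440] if i==0 else p[120:220,270:370]
    o[:400,i*400:i*400+400]=cv2.resize(c,(400,400)) if i else cv2.resize(cv2.copyMakeBorder(c,10,10,0,0,0),(400,400))
cv2.imwrite("pics/f.png",o)
E
```

```text
t: 14.15
tool_pos: [0.5184, -0.2468, 0.2554]
tcp_rot: [3.141, -0.015, 0.001]
contact_force: [-0.7, -0.8, 0.1]
finger_gap: 0.0526
gripper_force: 0.0
t: 15.15
tool_pos: [0.5197, -0.0641, 0.2534]
tcp_rot: [-3.141, 0.011, 0.001]
contact_force: [-0.3, 0.4, -0.1]
finger_gap: 0.0528
gripper_force: 0.0
t 15.15 pos [ 0.5197 -0.0641  0.2534] yang -90.39 rows(travel units) [1.000e-03 9.174e+00 7.563e+00] yaw units 0.042 tilt 0.07 F [-0.3  0.4 -0.1] T [-0.05 -0.04 -0.01] gap 0.0528 j [-0.35  1.23]
top 172 [array([ 517.8, -248.2]), array([61. , 22.7]), np.float64(0.7)] 0.1109
side 6 [array([ 515.2, -240.3]), array([58.4,  9.5]), np.float64(3.4)] 0.1006
```

View pics/f.png

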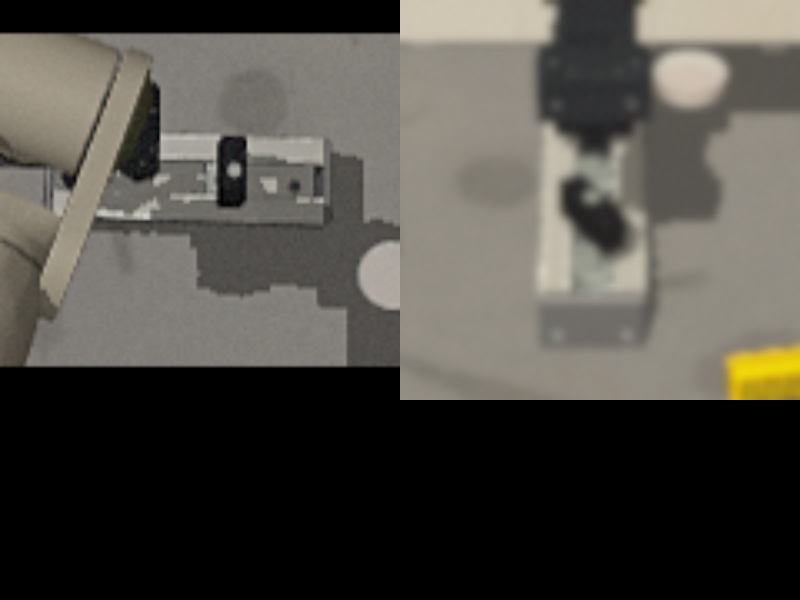

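The left panel shows the anchor at about (232,170), square across the rail. Its top is at 0.1109 m against 0.1111 m for the fitted anchor, centred within about 1 mm, and the robot is clear.

```bash
python3 -c "
from cell import *
print(finish_job())"
```

```text
the job is handed in; nothing more can be done
None
```

The loose anchor is locked in the middle of the free part of the rail, square across it and within about 1 mm of centre, and the job is handed in at about 15 s; the already fitted anchor measured roughly 35° off its stated square position, so I followed the judging criteria instead of copying it.

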